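Slide the dish between the bins onto the cork mat

ROBOT

A 6-joint arm with a two-finger parallel gripper is mounted at the origin on a cart in front of the work surface, level with it; the furniture and walls round the work are solid. World frame = base frame: x ahead of the robot, y to its left, z up, the work surface at z = 0. Lengths are in m, angles in rad, forces in N, time in s.
With the tool pointing down it reaches from about 0.275 to 0.825 m from the base axis. Payload 4.9 kg.
Tool frame: the origin (TCP) lies at the very end of the fingers, on their centre line; the grasp point (between the pads) lies 19 mm behind it; z points along the fingers, y is the line along which they close (so a half turn about z gives the same grasp; the last joint's range is limited). The gripper opens to 85 mm and grips with 20 to 120 N. Pads are 22 mm wide; open, the fingers measure 114 mm over their backs; the gripper's body (76 mm by 85 mm) begins 54 mm behind the grasp point. The pads swing forward as they close: fully open they stand 13 mm farther back than shut.
Start: joints at [1.15, 0.326, -0.193, 1.052, 0, 1.437], TCP at [0.156, 0.528, 0.231] pointing down, gripper open.
Joint ranges: [-2.65, 2.65], [-0.97, 1.79], [-1.3, 1.35], [-1.93, 2.1], [-1.47, 1.37], [-3.14, 3.14]. Speed limits (rad/s): [2.57, 2.57, 3.14, 3.14, 3.14, 3.14].

INTERFACE

Orientations are given as a unit quaternion [w, x, y, z].
In Python, from rig import state, imaging, bot gives the robot as it stands.
- The arm moves only by the shell command python3 -m handwheel 'ROWS' [FORCE]. ROWS is JSON, a list of rows, each an object with "dp": the shift along the tool's x, y, z in m, a list of three; "turn": the turn, a rotation vector about the tool's x, y, z in rad, a list of three; "claw": the opening in per cent of the stroke, from 0 (shut) to 100 (fully open). In form: [{"dp": [tx, ty, tz], "turn": [wx, wy, wz], "claw": claw}, ...]. A call has 1 to 8 rows; each row shifts and turns the commanded pose from where the row before left it, along the tool's axes as they then stand; what a row does not reach is not made up. A row lasts 1/10 s, in which the tool goes at most 50 mm and 8.59 degrees, less where a joint would pass 70% of its speed; a pose out of reach is approached as far as the arm can. A call is refused whole if a number of a shift passes 0.05 or a number of a turn 0.15, either way. A call with a gripper value outside its range is refused whole. The fingers move at their own pace and stop on an object; FORCE is the grip in N (left out, the last holds). Time passes only in rows, so rows that do not move let the fingers close. It gives the time, the measured TCP pose, the force, the opening and the grip force at its end, in the units of the state.
- state(): the state, without advancing time (a new reading comes with each control period).
- imaging.capture(name): name is "scene" or "top"; returns the picture (384x512x3 uint8, red, green, blue); there is no depth.
- imaging.camera_params(name): a dict with "mtx" (3x3 intrinsics, pixels), "D" ([k1, k2, p1, p2, k3] as OpenCV has them; the pictures are not rectified), "extrinsics" (4x4, takes a point from world to camera coordinates). Camera axes: x right, y down, z forward; pixel columns grow to the right and rows downward; lengths in m; the calibration is good to about 2 mm. A picture is of the moment at which its call begins. camera_params takes no time and is no camera call.
- bot.close_job(): hands the job in; it is judged then, once.
The state is a dict: "time": time; "q": joint angles; "qvel": joint speeds; "joint_torque": joint torques, N m; "tcp_pos": TCP position; "eef_rot": TCP orientation; "ft_force": force on the tool from outside, world axes, zero at the start; "wrist_torque": the same for the moment, N m; "gripper_width": opening from 0.0 (shut) to 1.0 (fully open); "grasp_force": force on a finger pad.
Only numpy, scipy, OpenCV 4.12 (cv2) and the standard library are available. Lean on these libraries where they do the work, as an engineer would, in place of code of your own. Each camera call takes 0.05 s, during which the arm holds its last target. There are 200 camera calls.

TASK

Put the black dish in its place by pushing it: slide it along the worktop straight through the narrow gap between the two teal bins, and on until it stands with its whole foot and rim over the round cork mat on the other side. Push it with the fingertips or the outside of the fingers only; do not grip it, lift it or tip it over. Leave the mug, the green pot, the white bowl and everything else where they stand.

Things in the scene. Friction and masses are not known exactly. Their poses are not given: they have to be found in the camera images.
- dish: small round black dish, loose, open at the top, 30 mm high; outer diameter 95 mm at the rim (height 30 mm) narrowing to about 82 mm at the foot; about 150 g. Origin at the centre of its underside, z up. It slides on the worktop and stops as soon as the push stops. It may start on either side of the gap (to the robot's right or left); the mat lies on the other side.
- mat: round cork mat, 136 mm in diameter, lying on the worktop, fixed. It is paper-thin (1 mm) and offers no step: the dish slides onto it freely. Origin at its centre. It lies on the other side of the gap from the dish, not exactly in line with the gap.
- gap (a point): middle of the gap between the two teal bins, on the worktop. Its x axis runs along the gap (the way to slide, roughly the robot's left-right direction; +x roughly to the robot's left), its y axis across it towards the bin nearer the robot. The gap is as long as the bins (80 mm, 40 mm either side of this point). At the height of the dish's rim it is 104 to 108 mm wide, so the dish has about 5 mm on each side; at the bins' top rims, 47 mm up, it is 98 to 102 mm wide.
- bin_far: teal rectangular open bin on the side of the gap farther from the robot, stuck fast to the worktop: 80 mm along the gap (its own x), 90 mm across (its own y), 47 mm high, walls leaning outward to the top (70 x 80 mm at the foot). The bin on the nearer side is the same, parallel to it and stuck fast too. A wall cabinet hangs over the rear of the worktop (front face at x = 0.585 m, underside 0.46 m up): keep the wrist short of it or low. Origin at the centre of its underside.
- mug: white spotted mug, 78 mm wide and 93 mm high, with a handle; loose, a bystander at the left. Origin at the centre of its underside.
- jar: green glass pot, 80 mm wide, 96 mm high; loose, a bystander behind at the right. Origin at the centre of its underside.
- bowl: white bowl, 124 mm wide, 61 mm high; loose, a bystander at the right. Origin at the centre of its underside.
Mind the look-alikes: they are no part of the job. What is shaped like the bin_far but pink is not meant.

How it is judged:
By the outcome, as a careful person would: the job done as asked, in the order asked, and still so for the second after the job is handed in, with the robot touching nothing.
It also fails if it takes over 51 s, if anything falls off the work surface, if the arm or the gripper's body presses on something with over 40 N, if the wrist force passes 120 N, or if a joint passes its speed limit or range.

## Working session

There is one attempt and no reset: what is moved stays moved. The work goes in short steps, Python scripts to look and compute and a shell command to move; the robot and the scene stay as the last step left them, time stands still between calls to the robot, and variables do not carry over. Pictures are saved under pics/ and viewed, at most 10 in all, crops included, and the job is handed in when it is done.

```bash
mkdir -p pics; ls
python3 - <<'E'
from rig import state, imaging, bot
import cv2
s=state();print(s['time'],s['tcp_pos'],s['eef_rot'],s['gripper_width'])
for n in ("scene","top"):
    im=imaging.capture(n);cv2.imwrite(f"pics/{n}0.png",im[:,:,::-1])
    p=imaging.camera_params(n);print(n,p)
E
```

```text
pics
0.0 [0.1553351  0.52699977 0.23049338] [-2.42491391e-04  1.42904464e-01  9.89736102e-01 -8.39193285e-04] 0.998170015384177
scene {'mtx': array([[417.88741507,   0.        , 252.74607218],
       [  0.        , 417.88741507, 193.55574946],
       [  0.        ,   0.        ,   1.        ]]), 'D': array([0.05209834, 0.        , 0.        , 0.        , 0.        ]), 'extrinsics': array([[ 0.84550685, -0.5337099 , -0.01648973, -0.44373763],
       [-0.41889242, -0.64382853, -0.64032332,  0.22106688],
       [ 0.33113034,  0.54830518, -0.76792847,  1.16348525],
       [ 0.        ,  0.        ,  0.        ,  1.        ]])}
top {'mtx': array([[486.24941725,   0.        , 270.6183779 ],
       [  0.        , 486.24941725, 190.66590958],
       [  0.        ,   0.        ,   1.        ]]), 'D': array([-0.15929933,  0.        ,  0.        ,  0.        ,  0.        ]), 'extrinsics': array([[ 0.02440185, -0.99964799,  0.01041412, -0.05159892],
       [-0.98964118, -0.02562917, -0.14125681,  0.52780767],
       [ 0.14147399, -0.00685931, -0.98991821,  1.40227786],
       [ 0.        ,  0.        ,  0.        ,  1.        ]])}
```

View pics/top0.png

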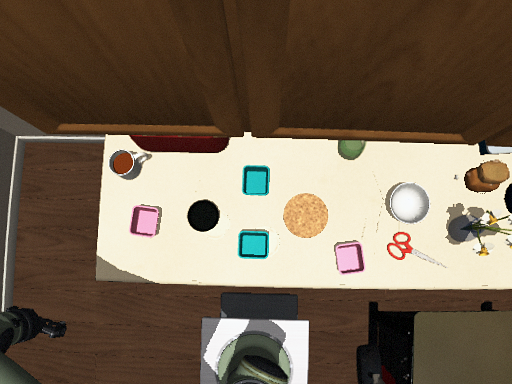

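View pics/scene0.png

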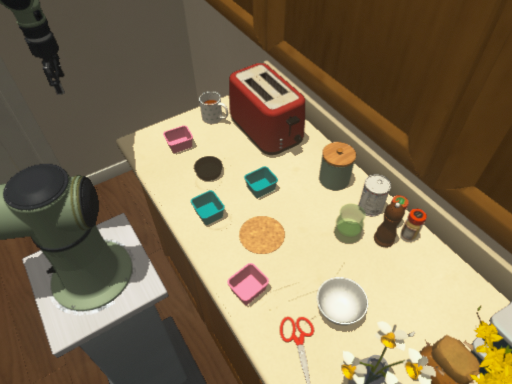

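The top view shows the dish at (203,215), the teal bins at (256,180) and (254,244), and the mat at (306,215). The dish is on the robot's left, so I push toward −y. In the scene view the dish is at (208,168) and the mat at (262,234).

```bash
cat > h.py <<'E'
import numpy as np, cv2
from rig import state, imaging
def cast(n,px,z):
    p=imaging.camera_params(n);E=p['extrinsics'];R,t=E[:3,:3],E[:3,3]
    u=cv2.undistortPoints(np.array(px,float).reshape(-1,1,2),p['mtx'],p['D']).reshape(-1,2)
    d=np.c_[u,np.ones(len(u))]@R; c=-R.T@t
    return (c+d*((z-c[2])/d[:,2])[:,None])[:,:2]
def blobs(mask,amin=150):
    cs,_=cv2.findContours(mask.astype(np.uint8),cv2.RETR_EXTERNAL,cv2.CHAIN_APPROX_NONE)
    return [c for c in cs if cv2.contourArea(c)>amin]
def find(n,im=None):
    im=imaging.capture(n) if im is None else im
    hsv=cv2.cvtColor(im,cv2.COLOR_RGB2HSV);H,S,V=[hsv[...,i].astype(int) for i in range(3)]
    o={}
    o['dish']=blobs(V<45); o['mat']=blobs((H>8)&(H<20)&(S>80)&(V>140)); o['teal']=blobs((H>82)&(H<98)&(S>120))
    return im,o
E
python3 - <<'E'
from h import *
for n in("top","scene"):
    im,o=find(n)
    for k,z in(('dish',.03),('mat',.001),('teal',.047)):
        for c in o[k]:
            w=cast(n,c[:,0,:],z)
            if not(0.25<w[:,0].mean()<0.6 and abs(w[:,1].mean())<.3):continue
            cc,sz,a=cv2.minAreaRect((w*1000).astype(np.float32));e=cv2.minEnclosingCircle((w*1000).astype(np.float32))
            print(n,k,len(c),'rect',np.round(cc,1),np.round(sz,1),round(a,1),'circ',np.round(e[0],1),round(e[1],1))
E
```

```text
top dish 86 rect [452.2 160.2] [89.3 89.4] 2.2 circ [451.7 160.4] 46.5
top mat 130 rect [ 463.  -144.5] [133.6 133.5] 1.2 circ [ 463.4 -145. ] 68.6
top teal 102 rect [368.6   9. ] [78.2 87.1] 1.5 circ [368.6   8.9] 53.1
top teal 98 rect [558.5   7.1] [78.5 87.3] 88.1 circ [558.4   7.3] 52.2
scene mat 120 rect [ 464.  -144.8] [131.7 133.8] 57.0 circ [ 463.5 -144.6] 68.4
scene teal 119 rect [368.6   6.8] [86.3 78.1] 89.9 circ [368.7   7.4] 52.7
scene teal 120 rect [558.3   7.1] [89.2 78.7] 0.2 circ [557.8   8.3] 51.6
```

```bash
python3 -m handwheel '[{"dp":[0,0,0],"turn":[0,0,0.145],"claw":50},{"dp":[0,0,0],"turn":[0,0,0.145],"claw":50},{"dp":[0,0,0],"turn":[0,0,0.145],"claw":50},{"dp":[0,0,0],"turn":[0,0,0.145],"claw":50},{"dp":[0,0,0],"turn":[0,0,0.145],"claw":50},{"dp":[0,0,0],"turn":[0,0,0.145],"claw":50},{"dp":[0,0,0],"turn":[0,0,0.145],"claw":50},{"dp":[0,0,0],"turn":[0,0,0.145],"claw":50}]'
python3 -m handwheel '[{"dp":[0,0,0],"turn":[0,0,0.125],"claw":50},{"dp":[0,0,0],"turn":[0,0,0],"claw":50},{"dp":[0,0,0],"turn":[0,0,0],"claw":50}]'
```

```text
time: 1.0
tcp_pos: [0.1555, 0.5274, 0.231]
eef_rot: [0.0, 0.664, 0.748, -0.0]
ft_force: [0.0, 0.2, -0.3]
gripper_width: 0.503
grasp_force: 0.0
time: 1.3
tcp_pos: [0.1555, 0.5275, 0.2312]
eef_rot: [0.0, 0.707, 0.708, -0.0]
ft_force: [0.8, -0.4, 0.1]
gripper_width: 0.498
grasp_force: 0.0
```

```bash
python3 -m handwheel '[{"dp":[-0.025,0.025,0],"turn":[0,0,0],"claw":50},{"dp":[-0.025,0.025,0],"turn":[0,0,0],"claw":50},{"dp":[-0.025,0.025,0],"turn":[0,0,0],"claw":50},{"dp":[-0.025,0.025,0],"turn":[0,0,0],"claw":50},{"dp":[-0.025,0.025,0],"turn":[0,0,0],"claw":50},{"dp":[-0.025,0.025,0],"turn":[0,0,0],"claw":50},{"dp":[-0.025,0.025,0],"turn":[0,0,0],"claw":50},{"dp":[-0.025,0.025,0],"turn":[0,0,0],"claw":50}]'
python3 -m handwheel '[{"dp":[-0.02,0.025,0],"turn":[0,0,0],"claw":50},{"dp":[-0.02,0.025,0],"turn":[0,0,0],"claw":50},{"dp":[-0.02,0.025,0],"turn":[0,0,0],"claw":50},{"dp":[-0.02,0.022,0],"turn":[0,0,0],"claw":50},{"dp":[0,0,0],"turn":[0,0,0],"claw":50},{"dp":[0,0,0],"turn":[0,0,0],"claw":50}]'
```

```text
time: 2.1
tcp_pos: [0.3563, 0.3263, 0.2314]
eef_rot: [0.0, 0.707, 0.708, 0.0]
ft_force: [0.5, 0.6, 0.0]
gripper_width: 0.498
grasp_force: 0.0
time: 2.7
tcp_pos: [0.4523, 0.2469, 0.2311]
eef_rot: [-0.0, 0.707, 0.707, -0.0]
ft_force: [-0.1, 1.0, -0.0]
gripper_width: 0.503
grasp_force: 0.0
```

```bash
python3 -m handwheel '[{"dp":[0,0,0.03],"turn":[0,0,0],"claw":50},{"dp":[0,0,0.03],"turn":[0,0,0],"claw":50},{"dp":[0,0,0.03],"turn":[0,0,0],"claw":50},{"dp":[0,0,0.03],"turn":[0,0,0],"claw":50},{"dp":[0,0,0.03],"turn":[0,0,0],"claw":50},{"dp":[0,0,0.03],"turn":[0,0,0],"claw":50},{"dp":[0,0,0],"turn":[0,0,0],"claw":50}]'
python3 - <<'E'
from h import *
a=imaging.capture("scene")[90:270,110:330];cv2.imwrite("pics/s1.png",cv2.resize(a[:,:,::-1],None,fx=3,fy=3))
E
```

```text
time: 3.4
tcp_pos: [0.4482, 0.247, 0.0481]
eef_rot: [-0.002, 0.707, 0.708, -0.003]
ft_force: [-0.8, -0.1, -0.1]
gripper_width: 0.499
grasp_force: 0.0
```

View pics/s1.png

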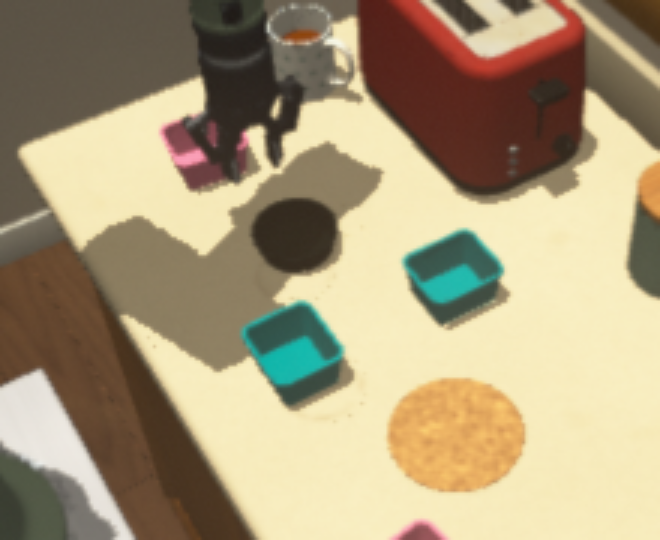

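The fingertips at crop (237,170) and (275,160) straddle the axis behind the dish at (295,235), clear of the pink bin. I'll lower to pushing height.

```bash
python3 -m handwheel '[{"dp":[0,0,0.018],"turn":[0,0,0],"claw":50},{"dp":[0,0,0.018],"turn":[0,0,0],"claw":50},{"dp":[0,0,0],"turn":[0,0,0],"claw":50},{"dp":[0,0,0],"turn":[0,0,0],"claw":50},{"dp":[0,0,0],"turn":[0,0,0],"claw":50}]'
```

```text
time: 3.95
tcp_pos: [0.4534, 0.2479, 0.0169]
eef_rot: [0.0, 0.707, 0.707, 0.001]
ft_force: [-0.0, 0.8, -0.8]
gripper_width: 0.499
grasp_force: 0.0
```

```bash
python3 -m handwheel '[{"dp":[0,0,0.005],"turn":[0,0,0],"claw":50},{"dp":[-0.01,0,0],"turn":[0,0,0],"claw":50},{"dp":[-0.01,0,0],"turn":[0,0,0],"claw":50},{"dp":[-0.008,0,0],"turn":[0,0,0],"claw":50},{"dp":[-0.006,0,0],"turn":[0,0,0],"claw":50},{"dp":[-0.006,0.001,0],"turn":[0,0,0],"claw":50},{"dp":[-0.006,0.001,0],"turn":[0,0,0],"claw":50},{"dp":[-0.006,0.001,0],"turn":[0,0,0],"claw":50}]'
python3 -m handwheel '[{"dp":[-0.006,0.0015,0],"turn":[0,0,0],"claw":50},{"dp":[-0.006,0.0015,0],"turn":[0,0,0],"claw":50},{"dp":[-0.006,0.0015,0],"turn":[0,0,0],"claw":50},{"dp":[-0.006,0.0015,0],"turn":[0,0,0],"claw":50},{"dp":[0,0,0],"turn":[0,0,0],"claw":50},{"dp":[0,0,0],"turn":[0,0,0],"claw":50}]'
python3 - <<'E'
from h import *
im=imaging.capture("top");cv2.imwrite("pics/t2.png",cv2.resize(im[130:290,130:350,::-1],None,fx=3,fy=3))
a=imaging.capture("scene")[90:270,110:330];cv2.imwrite("pics/s2.png",cv2.resize(a[:,:,::-1],None,fx=3,fy=3))
np.savez("f2.npz",top=im)
E
```

```text
time: 4.75
tcp_pos: [0.4554, 0.1948, 0.0103]
eef_rot: [-0.0, 0.707, 0.707, 0.0]
ft_force: [0.3, 0.3, 0.3]
gripper_width: 0.499
grasp_force: 0.3
time: 5.35
tcp_pos: [0.4613, 0.171, 0.0103]
eef_rot: [0.0, 0.708, 0.707, -0.0]
ft_force: [-1.3, 0.6, -0.4]
gripper_width: 0.507
grasp_force: 0.0
```

View pics/t2.png

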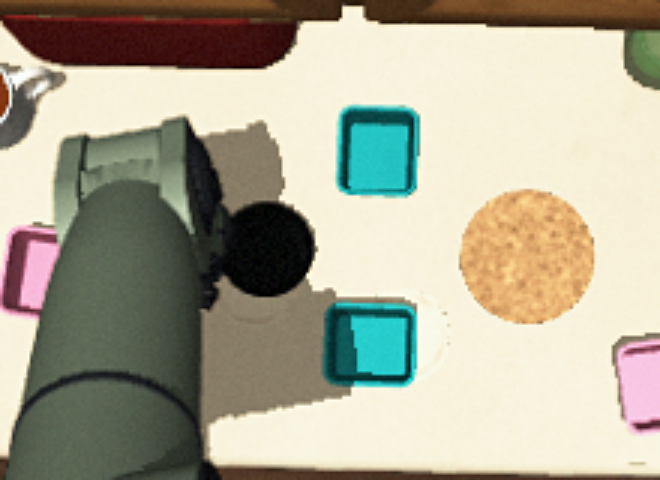

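View pics/s2.png

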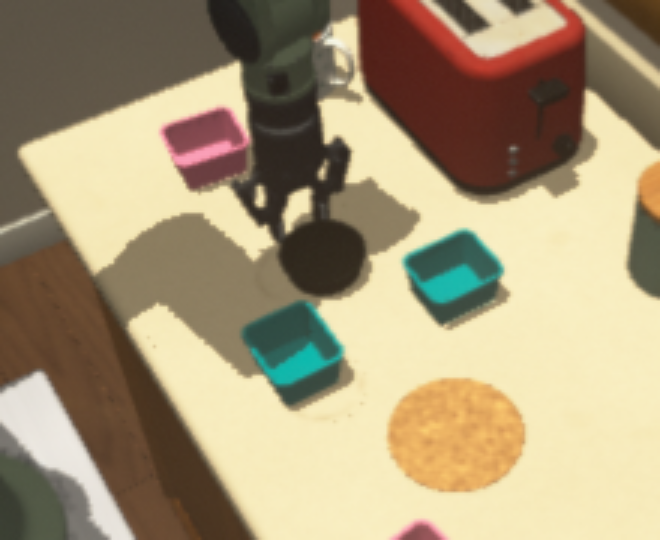

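The dish (top crop (267,249)) is cradled between the two fingers and moving cleanly. I'll measure it precisely against the gap.

```bash
cat >> h.py <<'E'
def dish(im=None,right=True):
    "circle fit (fixed r) to the front (-y) half of the dish outline, z=.03"
    from scipy.optimize import least_squares
    im=imaging.capture("top") if im is None else im
    m=(im.max(2)<45).astype(np.uint8); m[:, :200]*=1
    m=cv2.morphologyEx(m,cv2.MORPH_OPEN,np.ones((7,7)))
    best=None
    for c in blobs(m):
        w=cast("top",c[:,0,:],.03)
        if .40<w[:,0].mean()<.53 and -.22<w[:,1].mean()<.22: best=w if best is None or len(w)>len(best) else best
    w=best; w=w[w[:,1]<w[:,1].min()+.05]
    r=least_squares(lambda p:np.hypot(*(w-p[:2]).T)-p[2],[w[:,0].mean(),w[:,1].min()+.046,.046],loss='soft_l1',f_scale=.001)
    return r.x,len(w)
E
python3 - <<'E'
from h import *
print(dish(np.load("f2.npz")["top"]), state()['tcp_pos'])
im,o=find("top")
for c in o['teal']:
    w=cast("top",c[:,0,:],.047); print(w.min(0),w.max(0))
E
```

```text
(array([0.45982741, 0.11538436, 0.04501615]), 47) [0.46119813 0.1712872  0.01027632]
[ 0.32886184 -0.03504449] [0.40856347 0.05276532]
[ 0.5157696 -0.032473 ] [0.60281316 0.04667487]
```

```bash
python3 -m handwheel '[{"dp":[-0.005,0.001,0],"turn":[0,0,0],"claw":50},{"dp":[-0.005,0.001,0],"turn":[0,0,0],"claw":50},{"dp":[-0.005,0.001,0],"turn":[0,0,0],"claw":50},{"dp":[-0.003,0.0005,0],"turn":[0,0,0],"claw":50},{"dp":[0,0,0],"turn":[0,0,0],"claw":50},{"dp":[0,0,0],"turn":[0,0,0],"claw":50}]'
python3 - <<'E'
from h import *
print(dish(), state()['tcp_pos'])
E
```

```text
time: 6.1
tcp_pos: [0.4648, 0.153, 0.0103]
eef_rot: [0.0, 0.708, 0.707, -0.0]
ft_force: [-0.2, 0.4, -0.2]
gripper_width: 0.5
grasp_force: 0.0
(array([0.46326672, 0.09767924, 0.04503291]), 48) [0.4647379  0.15310767 0.01029728]
```

```bash
python3 -m handwheel '[{"dp":[-0.007,0,0],"turn":[0,0,0],"claw":50},{"dp":[-0.007,0,0],"turn":[0,0,0],"claw":50},{"dp":[-0.007,0,0],"turn":[0,0,0],"claw":50},{"dp":[-0.007,0,0],"turn":[0,0,0],"claw":50},{"dp":[-0.007,0,0],"turn":[0,0,0],"claw":50},{"dp":[-0.007,0,0],"turn":[0,0,0],"claw":50},{"dp":[0,0,0],"turn":[0,0,0],"claw":50},{"dp":[0,0,0],"turn":[0,0,0],"claw":50}]'
python3 - <<'E'
from h import *
im=imaging.capture("top");cv2.imwrite("pics/t3.png",cv2.resize(im[130:290,130:350,::-1],None,fx=3,fy=3))
print(dish(im), state()['tcp_pos'])
E
```

```text
time: 6.95
tcp_pos: [0.4646, 0.1109, 0.0103]
eef_rot: [0.0, 0.708, 0.707, -0.0]
ft_force: [0.2, -0.2, 0.1]
gripper_width: 0.496
grasp_force: 0.0
(array([0.46387461, 0.05411204, 0.04481432]), 46) [0.46468845 0.11112193 0.01029383]
```

View pics/t3.png

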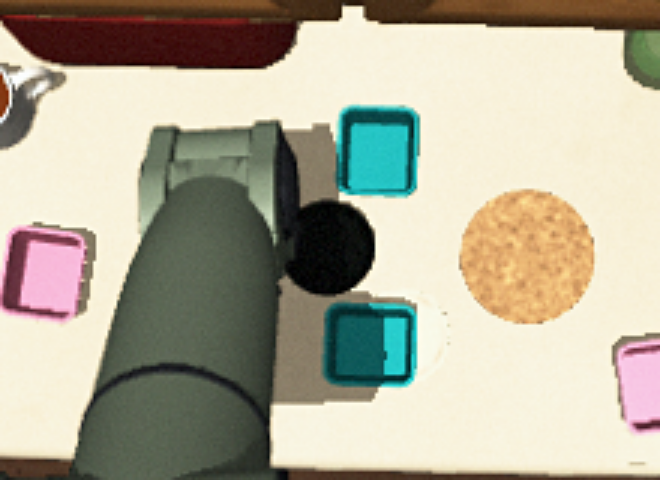

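The dish is at crop (328,247), centred and entering the gap with no side force. I'll continue straight.

```bash
python3 -m handwheel '[{"dp":[-0.007,0,0],"turn":[0,0,0],"claw":50},{"dp":[-0.007,0,0],"turn":[0,0,0],"claw":50},{"dp":[-0.007,0,0],"turn":[0,0,0],"claw":50},{"dp":[-0.007,0,0],"turn":[0,0,0],"claw":50},{"dp":[-0.007,0,0],"turn":[0,0,0],"claw":50},{"dp":[-0.007,0,0],"turn":[0,0,0],"claw":50},{"dp":[-0.007,0,0],"turn":[0,0,0],"claw":50},{"dp":[-0.007,0,0],"turn":[0,0,0],"claw":50}]'
python3 - <<'E'
from h import *
print(dish(), state()['tcp_pos'])
E
```

```text
time: 7.8
tcp_pos: [0.4646, 0.0546, 0.0103]
eef_rot: [-0.0, 0.708, 0.707, -0.0]
ft_force: [-0.3, 0.8, -0.3]
gripper_width: 0.499
grasp_force: 0.4
(array([4.63157909e-01, 3.13405273e-04, 4.50526046e-02]), 47) [0.46467222 0.05369734 0.01027859]
```

```bash
python3 -m handwheel '[{"dp":[-0.008,0,0],"turn":[0,0,0],"claw":50},{"dp":[-0.009,0,0],"turn":[0,0,0],"claw":50},{"dp":[-0.009,0,0],"turn":[0,0,0],"claw":50},{"dp":[-0.009,0,0],"turn":[0,0,0],"claw":50},{"dp":[-0.009,0,0],"turn":[0,0,0],"claw":50},{"dp":[-0.009,0,0],"turn":[0,0,0],"claw":50},{"dp":[-0.009,0,0],"turn":[0,0,0],"claw":50},{"dp":[-0.009,0,0],"turn":[0,0,0],"claw":50}]'
python3 -m handwheel '[{"dp":[-0.009,0,0],"turn":[0,0,0],"claw":50},{"dp":[-0.009,0,0],"turn":[0,0,0],"claw":50},{"dp":[-0.009,0,0],"turn":[0,0,0],"claw":50},{"dp":[-0.009,0,0],"turn":[0,0,0],"claw":50},{"dp":[-0.009,0,0],"turn":[0,0,0],"claw":50},{"dp":[-0.009,0,0],"turn":[0,0,0],"claw":50},{"dp":[-0.005,0,0],"turn":[0,0,0],"claw":50},{"dp":[0,0,0],"turn":[0,0,0],"claw":50}]'
python3 - <<'E'
from h import *
print(dish(), state()['tcp_pos'])
E
```

```text
time: 8.65
tcp_pos: [0.4645, -0.0166, 0.0103]
eef_rot: [0.0, 0.707, 0.707, -0.0]
ft_force: [-0.6, 0.6, 0.2]
gripper_width: 0.504
grasp_force: 0.4
time: 9.45
tcp_pos: [0.4646, -0.0756, 0.0103]
eef_rot: [0.0, 0.708, 0.706, -0.0]
ft_force: [-0.6, 1.1, 0.4]
gripper_width: 0.507
grasp_force: 0.0Traceback (most recent call last):
  File "<stdin>", line 2, in <module>
  File "h.py", line 27, in dish
    w=best; w=w[w[:,1]<w[:,1].min()+.05]
                ~^^^^^
TypeError: 'NoneType' object is not subscriptable
```

```bash
python3 -m handwheel '[{"dp":[-0.005,0,0],"turn":[0,0,0],"claw":50},{"dp":[-0.005,0,0],"turn":[0,0,0],"claw":50},{"dp":[-0.003,0,0],"turn":[0,0,0],"claw":50},{"dp":[0,0,0],"turn":[0,0,0],"claw":50},{"dp":[0,0,0],"turn":[0,0,0],"claw":50},{"dp":[0.008,0,0],"turn":[0,0,0],"claw":50},{"dp":[0.01,0,0],"turn":[0,0,0],"claw":50},{"dp":[0,0,0],"turn":[0,0,0],"claw":50}]'
python3 -m handwheel '[{"dp":[0,0,-0.01],"turn":[0,0,0],"claw":50},{"dp":[0,0,-0.02],"turn":[0,0,0],"claw":50},{"dp":[0,0,-0.03],"turn":[0,0,0],"claw":50},{"dp":[0,0,-0.03],"turn":[0,0,0],"claw":50},{"dp":[0,0,-0.03],"turn":[0,0,0],"claw":50},{"dp":[0,0,-0.03],"turn":[0,0,0],"claw":50},{"dp":[0,0,0],"turn":[0,0,0],"claw":50}]'
python3 -m handwheel '[{"dp":[0.03,0,0],"turn":[0,0,0],"claw":50},{"dp":[0.03,0,0],"turn":[0,0,0],"claw":50},{"dp":[0.03,0,0],"turn":[0,0,0],"claw":50},{"dp":[0.03,0,0],"turn":[0,0,0],"claw":50},{"dp":[0.03,0,0],"turn":[0,0,0],"claw":50},{"dp":[0,0,0],"turn":[0,0,0],"claw":50},{"dp":[0,0,0],"turn":[0,0,0],"claw":50}]'
python3 - <<'E'
from h import *
im=imaging.capture("top");cv2.imwrite("pics/t4.png",cv2.resize(im[120:290,90:440,::-1],None,fx=2.2,fy=2.2))
try: print(dish(im))
except Exception as e: print(e)
E
```

```text
time: 10.3
tcp_pos: [0.464, -0.0682, 0.0102]
eef_rot: [-0.0, 0.707, 0.707, -0.0]
ft_force: [-0.3, -0.8, -0.0]
gripper_width: 0.499
grasp_force: 0.0
time: 11.0
tcp_pos: [0.4673, -0.0707, 0.1649]
eef_rot: [0.004, 0.707, 0.707, 0.002]
ft_force: [1.0, -0.2, -0.1]
gripper_width: 0.5
grasp_force: 0.0
time: 11.7
tcp_pos: [0.4643, 0.0805, 0.1601]
eef_rot: [0.0, 0.707, 0.707, -0.0]
ft_force: [-0.1, -0.6, 0.4]
gripper_width: 0.499
grasp_force: 0.0
(array([ 0.46307893, -0.14254213,  0.04498176]), 48)
```

View pics/t4.png

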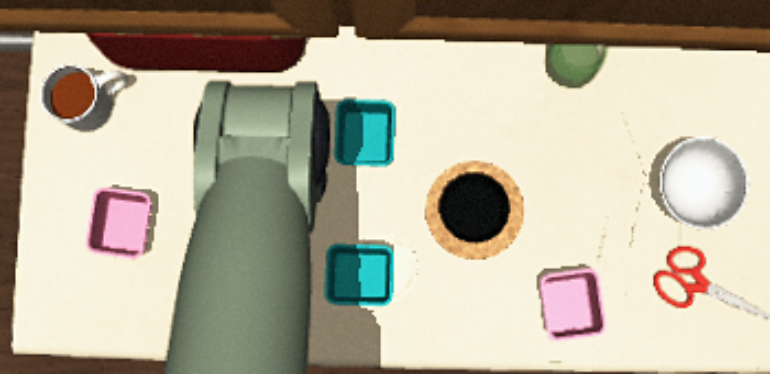

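The dish at crop (475,207) sits centred on the mat, within 3 mm by measurement against 20 mm of slack. The bystanders stand where they were and the arm is clear, so I'm handing in.

```bash
python3 -c "
from rig import bot
print(bot.close_job())"
```

```text
the job is handed in; nothing more can be done
None
```

I pushed the black dish straight through the gap and onto the cork mat, about 3 mm off the mat's centre by my measurement. The other objects still looked in place, the arm was clear, and I handed the job in at about 12 s; no verdict came back.

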